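# Set a test box's stiff lid and tug-check its cartridge

### The arm

A 7-joint arm with a two-finger parallel gripper is mounted at the origin on the work surface. World frame = base frame: x ahead of the robot, y to its left, z up, the work surface at z = 0. Lengths are in mm, angles in rad, forces in N, time in s.
With the tool pointing down it reaches from about 425 to 1025 mm from the base axis. Payload 9.4 kg.
Tool frame: the origin (TCP) lies between the finger pads; the fingertips stand 14 mm ahead of it and the grasp point (between the pads) lies 5 mm behind it (r.tcp_to_tips is the distance from the TCP to the fingertips, in mm); z points along the fingers, y is the line along which they close (so a half turn about z gives the same grasp; the last joint's range is limited). The gripper opens to 93 mm and grips with 3 to 60 N. Pads are 15 mm wide; open, the fingers measure 128 mm over their backs; the gripper's body (75 mm by 188 mm) begins 65 mm behind the grasp point.
Start: joints at [1.156, 0.599, -0.003, 1.599, 0.002, 0.943, -0.08], TCP at [240.265, -684.03, 232.618] pointing down, gripper open.
Joint ranges: [-2.57, 2.57], [-0.35, 1.97], [-1.29, 1.29], [0.11, 2.56], [-1.05, 4.19], [0.11, 1.86], [-2.63, 2.63]. Speed limits (rad/s): [2.22, 2.22, 3.01, 3.01, 3.14, 3.14, 3.14].

### API

Orientations are given as a 3x3 rotation matrix whose columns are the frame's x, y, z axes.
In Python, from cell import get_obs, eyes, workorder, r gives the robot as it stands. The module is installed in compiled form; this text tells all that it offers.
- The arm moves only by the shell command python3 -m crank 'ROWS' [FORCE]. ROWS is JSON, a list of rows, each an object of numbers: "claw": the closure, from 0 (fully open) to 1 (shut); "tx", "ty", "tz": the shift along the tool's x, y, z in mm; "turn": the turn about the tool's z in rad. In form: [{"claw": .., "tx": .., "ty": .., "tz": .., "turn": ..}, ...]. A call has 1 to 10 rows; each row shifts and turns the commanded pose from where the row before left it, along the tool's axes as they then stand; what a row does not reach is not made up. A row lasts 1/10 s, in which the tool goes at most 50 mm and 8.59 degrees, less where a joint would pass 70% of its speed; a pose out of reach is approached as far as the arm can. A call is refused whole if a number of a shift passes 50 or a number of a turn 0.15, either way. A call with a gripper value outside its range is refused whole. The fingers move at their own pace and stop on an object; FORCE is the grip in N (left out, the last holds). Time passes only in rows, so rows that do not move let the fingers close. It gives the time, the measured TCP pose, the force, the opening and the grip force at its end, in the units of the state.
- get_obs(): the state, without advancing time (a new reading comes with each control period).
- eyes.grab_frame(name): name is "scene" or "side" or "wrist"; returns a dict with "frame" (384x512x3 uint8, red, green, blue), "K" (3x3 intrinsics, pixels), "R" (3x3) and "t" (3): a world point X has camera coordinates R X + t; the wrist camera has in their place "tool_from_camera" (4x4, takes a point from camera to tool coordinates, whose origin is the TCP and whose axes are the flange's). Camera axes: x right, y down, z forward; pixel columns grow to the right and rows downward; lengths in mm; the calibration is good to about 2 mm. A picture is of the moment at which its call begins: read the wrist's pose just before it. There is no depth.
- workorder.job_done(): hands the job in; it is judged then, once.
The state is a dict: "time_s": time; "joint_positions": joint angles; "qd": joint speeds; "joint_efforts": joint torques, N m; "position": TCP position; "tcp_rot": TCP orientation; "wrist_force": force on the tool from outside, world axes, zero at the start; "ft_torque": the same for the moment, N m; "gripper_width": opening from 0.0 (shut) to 1.0 (fully open); "grasp_force": force on a finger pad.
Only numpy, scipy, OpenCV 4.12 (cv2) and the standard library are available. Lean on these libraries where they do the work, as an engineer would, in place of code of your own. Each camera call takes 0.05 s, during which the arm holds its last target. There are 200 camera calls.

### The job

Raise the stiff-hinged, clear-windowed lid of the test box until it stands by itself at 60 degrees from closed. Then check that the cartridge with the flat fin grip is snapped in: tug it straight up with about 14 N (never above 20 N), hold the tug for about half a second, ease it back fully home and let go, leaving the lid at 60 degrees. Leave the round-knobbed cartridge seated and the loose things on the table where they are.

Things in the scene. Friction and masses are not known exactly. Their poses are not given: they have to be found in the camera images.
- tester: White open-topped test box, 200 (x) x 260 (y) x 90 mm high, walls 6 mm, fixed, with a grey housing 60 mm deep, 72 mm high behind it (+x). Origin: centre of the box's underside, on the table. x points from its front to its hinge side: the front faces the robot's right, the hinge is on the robot's left, within about 17 degrees; z up. Two cartridges sit in it side by side (along y).
- lid (a joint): Lid angle in rad: 0 flat closed, positive as the front edge rises; range 0 to 1.9; 60 degrees is 1.047. The stiff hinge stays where left; lifting it at the lip takes about 5 to 8 N. May start ajar. The lid is an aluminium frame with clear window, 225 (hinge to front edge) x 260 x 10 mm; the front 25 mm overhang the box's front wall as a lip a fingertip can get under.
- lid_lip (a point): Point on the lower front edge of the lid's lip, mid-width; moves with the lid, 225 mm from the hinge. Its axes are the lid's: with the lid closed they are those of tester.
- lid_hinge (a point): Middle of the lid's hinge line, at the box's rear top edge, 100 mm behind the tester's origin along its x and 92 mm up; the hinge line runs along the tester's y. The lid's underside passes through it.
- cart_fin (a joint): How far the finned cartridge is drawn up, in m: 0 fully home. A springy snap holds it: it gives only about 1 to 3 mm under the tug, so go by force, and springs back home when eased.
- fin_grip (a point): Grip point of the finned cartridge: on the fin's mid-plane, 14 mm below its top edge. The grey cartridge is 70 x 60 x 26 mm; from its middle stands a flat upright fin 50 mm long (x), 12 mm thick (y), 43 mm high, its top 85 mm above the table. x along the fin, z up, axes parallel to the tester's. The lid at 60 degrees leans over it, so come in tilted from the front.
- cart_knob (a joint): How far the other cartridge is drawn up, in m; 0 fully home. To be left alone.
- knob_grip (a point): Point in the round knob of the other cartridge: same grey body, but with a knob 38 mm across and 21 mm high on a neck, its top 85 mm above the table; 14 mm below the top. It and the finned one may be in either place, about 120 mm apart.
- panel: Loose black display panel, 75 x 150 x 9 mm, lying in front of the box; origin centre of underside.
- solvent: Loose white plastic bottle, 60 mm across, 150 mm high; origin centre of underside.
- tape: Loose amber ring of tape, 90 mm across, 30 mm high; origin centre of underside.
- driver: Loose screwdriver with black handle, 170 mm long, lying along its x; origin centre of underside.
- jar: Loose glass jar with steel cap, 68 mm across, 75 mm high; origin centre of underside.
- heatsink: Loose aluminium heat sink with four fins, 90 x 60 x 50 mm; origin centre of underside.
- beaker: Loose glass beaker, 70 mm across, 85 mm high; origin centre of underside.

How it is judged:
By the outcome, as a careful person would: the job done as asked, in the order asked, and still so for the second after the job is handed in, with the robot touching nothing.
It also fails if it takes over 64 s, if anything falls off the work surface, if the arm or the gripper's body presses on something with over 40 N, if the wrist force passes 120 N, or if a joint passes its speed limit or range.

## Working session

There is one attempt and no reset: what is moved stays moved. The work goes in short steps, Python scripts to look and compute and a shell command to move; the robot and the scene stay as the last step left them, time stands still between calls to the robot, and variables do not carry over. Pictures are saved under pics/ and viewed, at most 10 in all, crops included, and the job is handed in when it is done.

```bash
mkdir -p pics; python3 - <<'E'
from cell import get_obs, eyes
import cv2,numpy as np
o=get_obs();print(o)
for n in("scene","side","wrist"):
    f=eyes.grab_frame(n);cv2.imwrite(f"pics/{n}0.png",cv2.resize(f["frame"],(800,600),interpolation=cv2.INTER_CUBIC)[:,:,::-1])
    np.savez(f"{n}.npz",**{k:v for k,v in f.items()})
    print(n,{k:np.round(v,3).tolist() for k,v in f.items() if k!="frame"})
E
```

```text
{'time_s': 0.0, 'joint_positions': array([ 1.1562982 ,  0.60008168, -0.002544  ,  1.60012253,  0.00179687,
        0.942904  , -0.07979521]), 'qd': array([ 6.62162693e-04,  6.56233794e-04, -4.62675960e-04,  4.49793809e-04,
        5.43562812e-04, -1.21077001e-03, -2.12821683e-05]), 'joint_efforts': array([-1.54835539e-04, -7.65049767e+01,  1.49697471e+00, -2.52355152e+01,
       -5.24053385e-02,  1.69881515e-02,  1.99942115e-04]), 'position': array([ 240.10453197, -683.5941428 ,  231.79394811]), 'tcp_rot': array([[ 9.43466063e-01,  3.31468539e-01, -6.28380503e-04],
       [ 3.31469106e-01, -9.43465069e-01,  1.37676173e-03],
       [-1.36501855e-04, -1.50721670e-03, -9.99998855e-01]]), 'wrist_force': array([0.6046178 , 0.58813396, 0.39359208]), 'ft_torque': array([0.01124759, 0.02792455, 0.01046883]), 'grasp_force': 0.0, 'gripper_width': 0.9966142357304378}
scene {'K': [[348.02, 0.0, 256.766], [0.0, 348.02, 194.369], [0.0, 0.0, 1.0]], 'R': [[0.165, 0.986, 0.009], [0.757, -0.12, -0.643], [-0.633, 0.113, -0.766]], 't': [-123.26, -389.195, 1241.277]}
side {'K': [[498.657, 0.0, 252.349], [0.0, 498.657, 181.587], [0.0, 0.0, 1.0]], 'R': [[0.982, -0.186, -0.011], [-0.107, -0.513, -0.852], [0.153, 0.838, -0.524]], 't': [-569.133, 119.675, 978.274]}
wrist {'K': [[293.837, 0.0, 251.844], [0.0, 293.837, 192.31], [0.0, 0.0, 1.0]], 'tool_from_camera': [[-0.0, -0.967, -0.253, 70.886], [1.0, -0.0, -0.0, 1.261], [0.0, -0.253, 0.967, -152.799], [0.0, 0.0, 0.0, 1.0]]}
```

View pics/scene0.png

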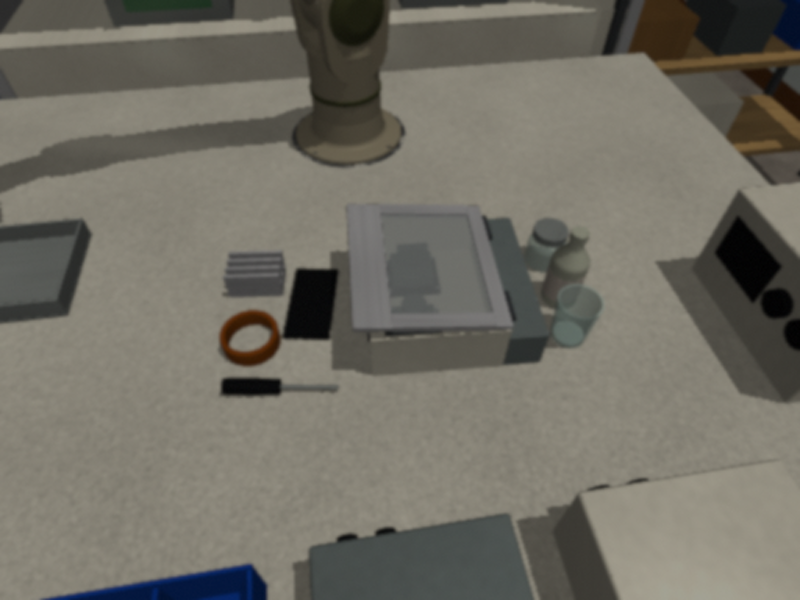

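View pics/side0.png

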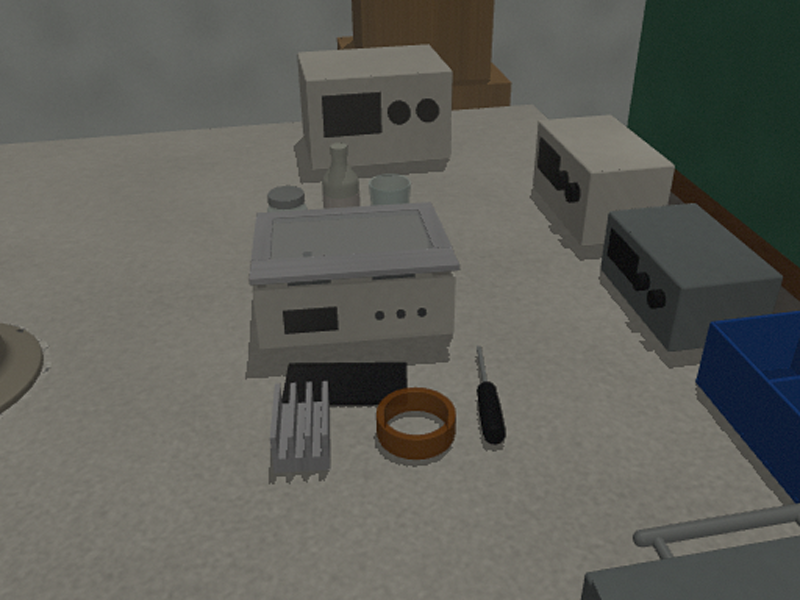

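The scene view shows the lid nearly closed with its front lip at the left (x≈347–355, y≈205–328). The side view shows the lip facing us, from (250,275) to (458,267). The housing is on the far side, with the panel, heat sink, tape and driver in front. Next I fit the box pose and lid angle from the corners.

```bash
cat > h.py <<'E'
import numpy as np
from scipy.optimize import least_squares
def proj(cam,X):
    c=np.load(cam+".npz"); Y=np.atleast_2d(X)@c["R"].T+c["t"]; p=Y@c["K"].T; p=p[:,:2]/p[:,2:]
    return (p+.5)*1.5625-.5
def Rz(a): return np.array([[np.cos(a),-np.sin(a),0],[np.sin(a),np.cos(a),0],[0,0,1]])
def lid(d,y,h,a): return np.array([100-d*np.cos(a)+h*np.sin(a),y,92+d*np.sin(a)+h*np.cos(a)])
def W(q,P): return Rz(q[2])@np.array(P,float)+[q[0],q[1],0]
E
cat > fit.py <<'E'
from h import *
import cv2
L=[("scene",(225,130,10),(346,205)),("scene",(225,-130,0),(355,329)),("scene",(225,-130,10),(353,324)),("side",(225,130,0),(251,281)),("side",(225,-130,0),(458,270)),("side",(225,130,10),(249,269)),("side",(225,-130,10),(458,262))]
B=[("scene",(-100,-130,0),(372,371)),("scene",(160,-130,0),(544,359)),("side",(-100,130,0),(260,349)),("side",(-100,-130,0),(453,339))]
def res(q):
    e=[proj(c,W(q,lid(*P,q[3])))[0]-p for c,P,p in L]+[proj(c,W(q,P))[0]-p for c,P,p in B]
    return np.ravel(e)
s=least_squares(res,[600,0,1.57,0.05],loss="soft_l1",x_scale=[10,10,.1,.1]);print(s.x,s.cost);print(s.fun.reshape(-1,2).round(1))
np.save("q.npy",s.x)
q=s.x
for n in("scene","side"):
    im=cv2.imread(f"pics/{n}0.png")
    pts=[W(q,lid(d,y,h,q[3])) for d in(0,225) for y in(-130,130) for h in(0,10)]
    for p in proj(n,pts): cv2.circle(im,tuple(int(v) for v in p.round()),2,(0,0,255),-1)
    for p in proj(n,[W(q,(x,y,z)) for x in(-100,100) for y in(-130,130) for z in (0,90)]): cv2.circle(im,tuple(int(v) for v in p.round()),2,(0,255,0),-1)
    x,y=(330,190) if n=="scene" else (235,190)
    cv2.imwrite(f"pics/{n}_o.png",cv2.resize(im[y:y+190,x:x+240],None,fx=2.5,fy=2.5))
a=cv2.imread("pics/scene_o.png");b=cv2.imread("pics/side_o.png")
cv2.imwrite("pics/ov.png",cv2.resize(np.vstack([a,b]),None,fx=.63*1,fy=.63))
E
python3 fit.py
```

```text
[5.30203575e+02 8.02629143e+01 1.50875347e+00 1.04954915e-01] 37.31711273700932
[[-0.  -3.7]
 [-2.   1.8]
 [ 0.3  2.2]
 [-2.7  0.8]
 [ 0.5 -3.7]
 [-1.6  5.3]
 [ 0.6 -3.1]
 [ 1.2  4.7]
 [-3.5  2.9]
 [-1.5 -1.8]
 [-0.6 -7.8]]
```

View pics/ov.png

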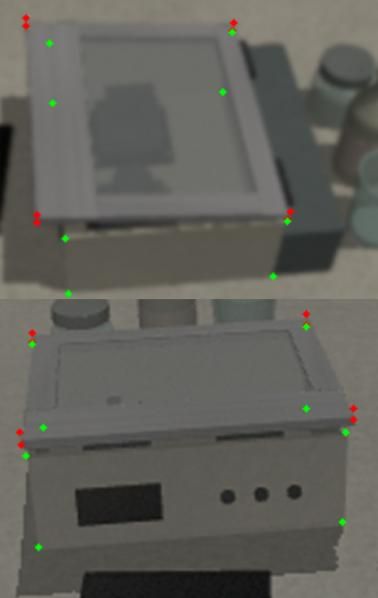

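```bash
sed -i 's/("scene",(160,-130,0),(544,359)),/("scene",(-100,-130,90),(369,334)),/; s/soft_l1/linear/; s/L=\[/L=[("side",(0,130,10),(258,207)),("side",(0,-130,10),(436,204)),("scene",(0,-130,10),(509,325)),("scene",(0,130,10),(477,206)),/' fit.py; python3 fit.py
```

```text
[5.31908599e+02 7.90498049e+01 1.48619485e+00 1.05126820e-01] 136.9425010850088
[[-0.6  3. ]
 [-3.7 -3.6]
 [ 3.2  1.9]
 [ 2.9 -0.1]
 [ 1.1 -4.1]
 [-5.   1.4]
 [-2.7  1.8]
 [-3.5  0. ]
 [ 0.3 -2.1]
 [-2.3  4.6]
 [ 0.4 -1.4]
 [-1.5  4.6]
 [-0.7  6.5]
 [-1.8 -2.6]
 [-0.4 -6. ]]
```

View pics/ov.png

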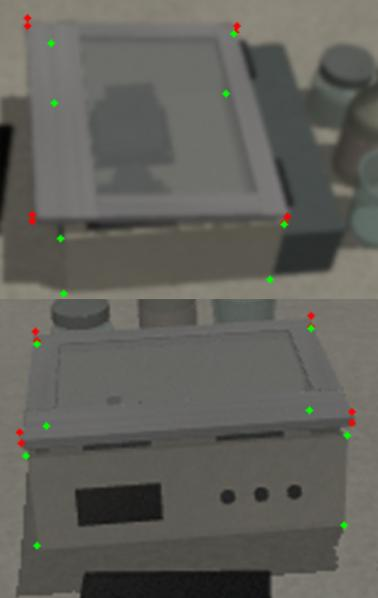

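The two fixed views agree to about 1 cm, which is enough to set out. Both the lip lift and the tug need a tilted tool, but rows only turn about the tool's z. I'll go to the front side of the base at minimum reach and see whether pushing past the reach limit tilts the tool inward.

```bash
python3 -m crank '[{"tx":-28,"ty":-38},{"tx":-28,"ty":-38},{"tx":-28,"ty":-38},{"tx":-28,"ty":-38},{"tx":-28,"ty":-38},{"tx":-28,"ty":-38},{"tx":-28,"ty":-38}]'; python3 -m crank '[{"turn":-0.13},{"turn":-0.13},{"turn":-0.13},{"turn":-0.13},{"turn":-0.13},{"turn":-0.13},{"turn":-0.13},{"turn":-0.13},{"turn":-0.12}]'; python3 -c "
from cell import get_obs
o=get_obs();print(o['joint_positions'].round(3),o['position'],o['tcp_rot'].round(3))"
```

```text
[ 1.156  0.6   -0.003  1.6    0.002  0.943 -0.08 ] [ 240.14980727 -683.7153037   231.9788478 ] [[ 0.943  0.331 -0.001]
 [ 0.331 -0.943  0.001]
 [-0.    -0.001 -1.   ]]schema error: expected keys claw, tx, ty, tz, turn
schema error: expected keys claw, tx, ty, tz, turn
```

```bash
cat > s.py <<'E'
from cell import get_obs
import numpy as np
o=get_obs();R=o['tcp_rot'];print(round(o['time_s'],2),'q',o['joint_positions'].round(2),'p',o['position'].round(1),'F',o['wrist_force'].round(1),'w',round(o['gripper_width'],3),'g',round(o['grasp_force'],1));print(R.round(3).tolist())
E
python3 -m crank '[{"claw":0,"tx":-28,"ty":-38,"tz":0,"turn":0},{"claw":0,"tx":-28,"ty":-38,"tz":0,"turn":0},{"claw":0,"tx":-28,"ty":-38,"tz":0,"turn":0},{"claw":0,"tx":-28,"ty":-38,"tz":0,"turn":0},{"claw":0,"tx":-28,"ty":-38,"tz":0,"turn":0},{"claw":0,"tx":-28,"ty":-38,"tz":0,"turn":0},{"claw":0,"tx":-28,"ty":-38,"tz":0,"turn":0}]'; python3 s.py;  python3 -m crank '[{"claw":0,"tx":0,"ty":0,"tz":0,"turn":-0.13},{"claw":0,"tx":0,"ty":0,"tz":0,"turn":-0.13},{"claw":0,"tx":0,"ty":0,"tz":0,"turn":-0.13},{"claw":0,"tx":0,"ty":0,"tz":0,"turn":-0.13},{"claw":0,"tx":0,"ty":0,"tz":0,"turn":-0.13},{"claw":0,"tx":0,"ty":0,"tz":0,"turn":-0.13},{"claw":0,"tx":0,"ty":0,"tz":0,"turn":-0.13},{"claw":0,"tx":0,"ty":0,"tz":0,"turn":-0.13},{"claw":0,"tx":0,"ty":0,"tz":0,"turn":-0.12}]'; python3 s.py
```

```text
time_s: 0.85
position: [-34.2, -496.7, 232.6]
tcp_rot: [[0.943, 0.332, -0.0], [0.332, -0.943, -0.0], [-0.0, 0.0, -1.0]]
wrist_force: [-1.2, -0.8, 1.0]
gripper_width: 1.001
grasp_force: 0.0
0.85 q [ 1.53  0.33 -0.    2.11  0.    0.7   0.29] p [ -34.2 -496.7  232.6] F [-1.2 -0.8  1. ] w 1.001 g 0.0
[[0.943, 0.332, -0.0], [0.332, -0.943, -0.0], [-0.0, 0.0, -1.0]]
time_s: 1.75
position: [-32.9, -497.9, 232.5]
tcp_rot: [[0.068, 0.998, -0.0], [0.998, -0.068, 0.0], [0.0, -0.0, -1.0]]
wrist_force: [0.0, -1.0, -0.1]
gripper_width: 0.999
grasp_force: 0.0
1.75 q [ 1.76  0.35 -0.31  2.09  0.15  0.72  1.28] p [ -32.9 -497.9  232.5] F [ 0.  -1.  -0.1] w 0.999 g 0.0
[[0.068, 0.998, -0.0], [0.998, -0.068, 0.0], [0.0, -0.0, -1.0]]
```

```bash
 python3 -m crank '[{"claw":0,"tx":40,"ty":0,"tz":0,"turn":0},{"claw":0,"tx":40,"ty":0,"tz":0,"turn":0},{"claw":0,"tx":40,"ty":0,"tz":0,"turn":0},{"claw":0,"tx":40,"ty":0,"tz":0,"turn":0}]'; python3 s.py; python3 -m crank '[{"claw":0,"tx":40,"ty":0,"tz":0,"turn":0},{"claw":0,"tx":40,"ty":0,"tz":0,"turn":0},{"claw":0,"tx":0,"ty":0,"tz":0,"turn":0}]'; python3 s.py
```

```text
time_s: 2.15
position: [-21.1, -336.8, 232.4]
tcp_rot: [[0.073, 0.997, -0.0], [0.997, -0.073, 0.0], [0.0, -0.0, -1.0]]
wrist_force: [-0.3, 0.4, 0.4]
gripper_width: 0.998
grasp_force: 0.0
2.15 q [ 1.78  0.15 -0.35  2.4   0.09  0.6   1.28] p [ -21.1 -336.8  232.4] F [-0.3  0.4  0.4] w 0.998 g 0.0
[[0.073, 0.997, -0.0], [0.997, -0.073, 0.0], [0.0, -0.0, -1.0]]
time_s: 2.45
position: [-16.0, -253.1, 232.2]
tcp_rot: [[0.073, 0.997, -0.002], [0.997, -0.073, 0.003], [0.003, -0.002, -1.0]]
wrist_force: [-0.2, 0.6, 0.0]
gripper_width: 0.997
grasp_force: 0.0
2.45 q [ 1.79  0.03 -0.38  2.54  0.03  0.57  1.31] p [ -16.  -253.1  232.2] F [-0.2  0.6  0. ] w 0.997 g 0.0
[[0.073, 0.997, -0.002], [0.997, -0.073, 0.003], [0.003, -0.002, -1.0]]
```

```bash
 python3 -m crank '[{"claw":0,"tx":30,"ty":0,"tz":0,"turn":0},{"claw":0,"tx":30,"ty":0,"tz":0,"turn":0},{"claw":0,"tx":0,"ty":0,"tz":0,"turn":0}]' >/dev/null; python3 s.py; python3 -m crank '[{"claw":0,"tx":30,"ty":0,"tz":0,"turn":0},{"claw":0,"tx":0,"ty":0,"tz":0,"turn":0}]'>/dev/null; python3 s.py
```

```text
2.75 q [ 2.11  0.02 -0.69  2.55  0.02  0.57  1.33] p [ -16.3 -239.9  233.9] F [-0.4 -0.1  0.2] w 0.997 g 0.0
[[0.077, 0.997, 0.005], [0.997, -0.077, -0.001], [-0.001, 0.005, -1.0]]
2.95 q [ 2.26  0.01 -0.82  2.55 -0.    0.58  1.36] p [ -16.2 -231.4  236.4] F [ 0.6  0.3 -0.4] w 1.001 g 0.0
[[0.077, 0.997, 0.008], [0.997, -0.077, -0.003], [-0.002, 0.008, -1.0]]
```

```bash
 python3 -m crank '[{"claw":0,"tx":50,"ty":0,"tz":0,"turn":0},{"claw":0,"tx":50,"ty":0,"tz":0,"turn":0},{"claw":0,"tx":50,"ty":0,"tz":0,"turn":0}]' >/dev/null; python3 s.py
```

```text
3.25 q [ 2.57 -0.32 -0.77  2.56 -0.3   0.86  1.95] p [ -11.1 -147.   283.2] F [-3.1  1.1  0.6] w 0.996 g 0.0
[[0.071, 0.997, 0.009], [0.997, -0.071, 0.019], [0.02, 0.007, -1.0]]
```

```bash
 python3 -m crank '[{"claw":0,"tx":-40,"ty":0,"tz":0,"turn":0},{"claw":0,"tx":-40,"ty":0,"tz":0,"turn":0},{"claw":0,"tx":-40,"ty":0,"tz":0,"turn":0},{"claw":0,"tx":-40,"ty":15,"tz":0,"turn":0},{"claw":0,"tx":-40,"ty":30,"tz":-10,"turn":0},{"claw":0,"tx":-40,"ty":30,"tz":-10,"turn":0},{"claw":0,"tx":-20,"ty":40,"tz":-10,"turn":0},{"claw":0,"tx":0,"ty":45,"tz":-10,"turn":0},{"claw":0,"tx":0,"ty":45,"tz":-10,"turn":0},{"claw":0,"tx":0,"ty":45,"tz":-10,"turn":0}]' >/dev/null; python3 s.py;  python3 -m crank '[{"claw":0,"tx":10,"ty":45,"tz":0,"turn":0},{"claw":0,"tx":20,"ty":45,"tz":0,"turn":0},{"claw":0,"tx":35,"ty":30,"tz":0,"turn":0},{"claw":0,"tx":40,"ty":20,"tz":0,"turn":0},{"claw":0,"tx":45,"ty":0,"tz":0,"turn":0},{"claw":0,"tx":45,"ty":0,"tz":0,"turn":0},{"claw":0,"tx":45,"ty":0,"tz":0,"turn":0},{"claw":0,"tx":45,"ty":0,"tz":0,"turn":0},{"claw":0,"tx":45,"ty":0,"tz":0,"turn":0},{"claw":0,"tx":45,"ty":0,"tz":0,"turn":0}]'>/dev/null; python3 s.py
```

```text
4.25 q [ 1.82  0.34 -1.08  1.97  0.32  1.05  0.52] p [ 218.8 -421.6  336.4] F [ 0.2 -0.7 -0.3] w 1.001 g 0.0
[[0.074, 0.997, 0.003], [0.997, -0.074, 0.022], [0.022, 0.001, -1.0]]
5.25 q [ 1.1   0.16 -1.2   2.11  0.16  0.97 -0.26] p [384.2 -55.8 345.4] F [ 0.8 -0.5  1.1] w 1.0 g 0.0
[[0.075, 0.997, 0.004], [0.997, -0.075, 0.021], [0.021, 0.003, -1.0]]
```

```bash
 python3 -m crank '[{"claw":0,"tx":45,"ty":0,"tz":0,"turn":0},{"claw":0,"tx":45,"ty":0,"tz":0,"turn":0},{"claw":0,"tx":45,"ty":0,"tz":0,"turn":0},{"claw":0,"tx":45,"ty":0,"tz":0,"turn":0},{"claw":0,"tx":40,"ty":-25,"tz":0,"turn":0},{"claw":0,"tx":40,"ty":-25,"tz":0,"turn":0},{"claw":0,"tx":40,"ty":-25,"tz":0,"turn":0},{"claw":0,"tx":40,"ty":-25,"tz":0,"turn":0},{"claw":0,"tx":40,"ty":-25,"tz":0,"turn":0},{"claw":0,"tx":40,"ty":-25,"tz":0,"turn":0}]' >/dev/null; python3 s.py;  python3 -m crank '[{"claw":0,"tx":40,"ty":-25,"tz":0,"turn":0},{"claw":0,"tx":40,"ty":-25,"tz":0,"turn":0},{"claw":0,"tx":40,"ty":-25,"tz":0,"turn":0},{"claw":0,"tx":40,"ty":-25,"tz":0,"turn":0},{"claw":0,"tx":40,"ty":-25,"tz":0,"turn":0},{"claw":0,"tx":45,"ty":-10,"tz":0,"turn":0},{"claw":0,"tx":45,"ty":-10,"tz":0,"turn":0},{"claw":0,"tx":45,"ty":0,"tz":0,"turn":0},{"claw":0,"tx":45,"ty":0,"tz":0,"turn":0},{"claw":0,"tx":45,"ty":0,"tz":0,"turn":0}]'>/dev/null; python3 s.py
```

```text
6.25 q [-0.13  0.29 -1.17  1.99  0.31  1.04 -1.51] p [264.3 374.9 353.5] F [ 0.9 -0.3  0.4] w 1.003 g 0.0
[[0.075, 0.997, 0.004], [0.997, -0.075, 0.02], [0.02, 0.003, -1.0]]
7.25 q [-1.05  0.77 -0.91  1.15  0.6   1.45 -1.93] p [149.8 810.  360.2] F [ 0.5  0.7 -0. ] w 1.002 g 0.0
[[0.073, 0.997, 0.008], [0.997, -0.073, 0.018], [0.019, 0.007, -1.0]]
```

```bash
 python3 -m crank '[{"claw":0,"tx":45,"ty":-15,"tz":0,"turn":0},{"claw":0,"tx":45,"ty":-15,"tz":0,"turn":0},{"claw":0,"tx":45,"ty":-15,"tz":0,"turn":0},{"claw":0,"tx":45,"ty":-15,"tz":0,"turn":0},{"claw":0,"tx":45,"ty":-10,"tz":0,"turn":0},{"claw":0,"tx":50,"ty":0,"tz":0,"turn":0},{"claw":0,"tx":50,"ty":0,"tz":0,"turn":0}]' >/dev/null; python3 s.py;  python3 -m crank '[{"claw":0,"tx":50,"ty":0,"tz":0,"turn":0},{"claw":0,"tx":50,"ty":0,"tz":0,"turn":0},{"claw":0,"tx":50,"ty":0,"tz":0,"turn":0},{"claw":0,"tx":50,"ty":0,"tz":0,"turn":0}]'>/dev/null; python3 s.py
```

```text
7.95 q [-1.48  1.16 -0.51  0.14  0.52  1.85 -1.66] p [ 131.8 1016.3  336.1] F [ 3.5 -0.3 -1.1] w 1.0 g 0.0
[[0.119, 0.992, 0.035], [0.993, -0.12, 0.012], [0.016, 0.033, -0.999]]
8.35 q [-1.45  1.19 -1.3   0.11  1.27  1.86 -1.65] p [ 114.1 1036.2  323.2] F [-33.1   2.2   2.1] w 0.998 g 0.0
[[0.091, 0.996, 0.013], [0.994, -0.091, 0.054], [0.055, 0.008, -0.998]]
```

```bash
 python3 -m crank '[{"claw":0,"tx":0,"ty":0,"tz":0,"turn":0},{"claw":0,"tx":50,"ty":0,"tz":0,"turn":0},{"claw":0,"tx":50,"ty":0,"tz":0,"turn":0}]' >/dev/null; python3 s.py;  python3 -m crank '[{"claw":0,"tx":50,"ty":0,"tz":0,"turn":0},{"claw":0,"tx":50,"ty":0,"tz":0,"turn":0},{"claw":0,"tx":50,"ty":0,"tz":0,"turn":0},{"claw":0,"tx":50,"ty":0,"tz":0,"turn":0}]'>/dev/null; python3 s.py
```

```text
8.65 q [-1.45  1.19 -1.29  0.11  1.27  1.86 -1.66] p [ 115.7 1035.8  326.9] F [-1.4 -0.8  0.3] w 1.0 g 0.0
[[0.093, 0.995, 0.018], [0.994, -0.094, 0.057], [0.059, 0.013, -0.998]]
9.05 q [-1.46  1.19 -1.29  0.11  1.29  1.86 -1.66] p [ 114.9 1036.3  329.1] F [0.5 0.2 0.3] w 0.996 g 0.0
[[0.095, 0.995, 0.035], [0.994, -0.097, 0.059], [0.062, 0.029, -0.998]]
```

```bash
cat >> h.py <<'E'
def back(cam,uv,z=0):
    c=np.load(cam+".npz"); p=(np.array(uv)+.5)/1.5625-.5
    d=c["R"].T@np.linalg.inv(c["K"])@np.append(p,1); o=-c["R"].T@c["t"]; return o+d*(z-o[2])/d[2]
E
python3 -c "
from h import *
for uv in [(695,265),(660,258),(790,395),(640,55),(740,150),(0,95),(600,10)]: print(uv,back('scene',uv).round())"
 python3 -m crank '[{"claw":0,"tx":-20,"ty":0,"tz":40,"turn":0},{"claw":0,"tx":-10,"ty":0,"tz":40,"turn":0},{"claw":0,"tx":0,"ty":0,"tz":40,"turn":0}]' >/dev/null; python3 s.py;  python3 -m crank '[{"claw":0,"tx":50,"ty":0,"tz":0,"turn":0},{"claw":0,"tx":50,"ty":0,"tz":0,"turn":0},{"claw":0,"tx":50,"ty":0,"tz":0,"turn":0},{"claw":0,"tx":50,"ty":0,"tz":0,"turn":0}]'>/dev/null; python3 s.py
```

```text
(695, 265) [513. 577.   0.]
(660, 258) [486. 522.   0.]
(790, 395) [786. 580.   0.]
(640, 55) [-261.  836.    0.]
(740, 150) [196. 858.   0.]
(0, 95) [-294. -825.    0.]
(600, 10) [-560.  844.    0.]
9.35 q [-1.28  1.21 -1.26  0.55  1.18  1.66 -1.9 ] p [ 118.6 1025.7  227.8] F [0.3 0.5 0.5] w 1.0 g 0.0
[[0.092, 0.995, 0.041], [0.993, -0.095, 0.068], [0.072, 0.034, -0.997]]
9.75 q [-1.48  1.3  -0.74  0.12  0.76  1.68 -1.65] p [ 121.5 1082.2  200.8] F [-1.1  0.5 -2. ] w 1.0 g 0.0
[[0.089, 0.995, 0.04], [0.992, -0.092, 0.083], [0.087, 0.032, -0.996]]
```

```bash
 python3 -m crank '[{"claw":0,"tx":50,"ty":0,"tz":0,"turn":0},{"claw":0,"tx":50,"ty":0,"tz":0,"turn":0},{"claw":0,"tx":50,"ty":0,"tz":0,"turn":0},{"claw":0,"tx":50,"ty":0,"tz":0,"turn":0},{"claw":0,"tx":50,"ty":0,"tz":0,"turn":0},{"claw":0,"tx":50,"ty":0,"tz":0,"turn":0},{"claw":0,"tx":50,"ty":0,"tz":0,"turn":0},{"claw":0,"tx":50,"ty":0,"tz":0,"turn":0}]'>/dev/null; python3 s.py
```

```text
10.55 q [-1.54  1.36  0.92  0.11 -0.87  1.51 -1.55] p [ 134.4 1126.   188.4] F [ 0.4  0.2 -0.8] w 0.998 g 0.0
[[0.092, 0.994, 0.052], [0.974, -0.1, 0.202], [0.206, 0.033, -0.978]]
```

```bash
 python3 -m crank '[{"claw":0,"tx":50,"ty":0,"tz":0,"turn":0},{"claw":0,"tx":50,"ty":0,"tz":0,"turn":0},{"claw":0,"tx":50,"ty":0,"tz":0,"turn":0},{"claw":0,"tx":50,"ty":0,"tz":0,"turn":0},{"claw":0,"tx":50,"ty":0,"tz":0,"turn":0},{"claw":0,"tx":50,"ty":0,"tz":0,"turn":0},{"claw":0,"tx":50,"ty":0,"tz":0,"turn":0},{"claw":0,"tx":50,"ty":0,"tz":0,"turn":0},{"claw":0,"tx":50,"ty":0,"tz":0,"turn":0},{"claw":0,"tx":50,"ty":0,"tz":0,"turn":0}]'>/dev/null; python3 s.py;python3 -m crank '[{"claw":0,"tx":50,"ty":0,"tz":0,"turn":0},{"claw":0,"tx":50,"ty":0,"tz":0,"turn":0},{"claw":0,"tx":50,"ty":0,"tz":0,"turn":0},{"claw":0,"tx":50,"ty":0,"tz":0,"turn":0},{"claw":0,"tx":50,"ty":0,"tz":0,"turn":0},{"claw":0,"tx":50,"ty":0,"tz":0,"turn":0},{"claw":0,"tx":50,"ty":0,"tz":0,"turn":0},{"claw":0,"tx":50,"ty":0,"tz":0,"turn":0},{"claw":0,"tx":50,"ty":0,"tz":0,"turn":0},{"claw":0,"tx":50,"ty":0,"tz":0,"turn":0}]'>/dev/null; python3 s.py
```

```text
11.55 q [-1.55  1.31  1.07  0.11 -1.02  1.22 -1.54] p [ 134.9 1216.8  280.4] F [ 0.5  1.1 -1.6] w 1.002 g 0.0
[[0.068, 0.994, 0.084], [0.851, -0.101, 0.515], [0.521, 0.036, -0.853]]
12.55 q [-1.56  1.18  1.07  0.11 -1.01  1.05 -1.55] p [ 127.9 1248.7  479.9] F [ 0.3  0.4 -0.3] w 1.0 g 0.0
[[0.039, 0.994, 0.103], [0.656, -0.103, 0.748], [0.754, 0.038, -0.656]]
```

Pushing against full stretch does tilt the tool, now 49° toward +y. I'll carry it over the box to the front side.

```bash
 python3 -m crank '[{"claw":0,"tx":-28.5,"ty":24.5,"tz":-31.5,"turn":0},{"claw":0,"tx":-28.5,"ty":24.5,"tz":-31.5,"turn":0},{"claw":0,"tx":-28.5,"ty":24.5,"tz":-31.5,"turn":0},{"claw":0,"tx":-28.5,"ty":24.5,"tz":-31.5,"turn":0},{"claw":0,"tx":-28.5,"ty":24.5,"tz":-31.5,"turn":0},{"claw":0,"tx":-28.5,"ty":24.5,"tz":-31.5,"turn":0},{"claw":0,"tx":-28.5,"ty":24.5,"tz":-31.5,"turn":0},{"claw":0,"tx":-28.5,"ty":24.5,"tz":-31.5,"turn":0},{"claw":0,"tx":-28.5,"ty":24.5,"tz":-31.5,"turn":0},{"claw":0,"tx":-28.5,"ty":24.5,"tz":-31.5,"turn":0}]'>/dev/null; python3 s.py;python3 -m crank '[{"claw":0,"tx":-28.5,"ty":24.5,"tz":-31.5,"turn":0},{"claw":0,"tx":-28.5,"ty":24.5,"tz":-31.5,"turn":0},{"claw":0,"tx":-28.5,"ty":24.5,"tz":-31.5,"turn":0},{"claw":0,"tx":-28.5,"ty":24.5,"tz":-31.5,"turn":0},{"claw":0,"tx":-28.5,"ty":24.5,"tz":-31.5,"turn":0},{"claw":0,"tx":-28.5,"ty":24.5,"tz":-31.5,"turn":0},{"claw":0,"tx":-28.5,"ty":24.5,"tz":-31.5,"turn":0},{"claw":0,"tx":-28.5,"ty":24.5,"tz":-31.5,"turn":0}]'>/dev/null; python3 s.py
```

```text
13.55 q [-1.56  0.45  0.52  1.59 -1.03  0.48 -0.5 ] p [312.4 855.  490.8] F [ 1.2  0.4 -0.8] w 0.999 g 0.0
[[0.044, 0.994, 0.104], [0.644, -0.108, 0.757], [0.764, 0.034, -0.644]]
14.35 q [-0.48  0.19 -0.19  1.91 -1.04  0.62 -0.01] p [468.4 502.7 486. ] F [ 0.8  0.6 -0.1] w 0.999 g 0.0
[[0.043, 0.994, 0.105], [0.645, -0.108, 0.757], [0.763, 0.035, -0.645]]
```

```bash
 python3 -m crank '[{"claw":0,"tx":-29,"ty":14.5,"tz":-33,"turn":0},{"claw":0,"tx":-29,"ty":14.5,"tz":-33,"turn":0},{"claw":0,"tx":-29,"ty":14.5,"tz":-33,"turn":0},{"claw":0,"tx":-29,"ty":14.5,"tz":-33,"turn":0},{"claw":0,"tx":-29,"ty":14.5,"tz":-33,"turn":0},{"claw":0,"tx":-29,"ty":14.5,"tz":-33,"turn":0},{"claw":0,"tx":-29,"ty":4.5,"tz":-34,"turn":0},{"claw":0,"tx":-29,"ty":4.5,"tz":-34,"turn":0}]'>/dev/null; python3 s.py;python3 -m crank '[{"claw":0,"tx":-29,"ty":4.5,"tz":-34,"turn":0},{"claw":0,"tx":-29,"ty":4.5,"tz":-34,"turn":0},{"claw":0,"tx":-29,"ty":4.5,"tz":-34,"turn":0},{"claw":0,"tx":-29,"ty":4.5,"tz":-34,"turn":0},{"claw":0,"tx":-29,"ty":4.5,"tz":-34,"turn":0},{"claw":0,"tx":-29,"ty":4.5,"tz":-34,"turn":0}]'>/dev/null; python3 s.py
```

```text
15.15 q [ 0.17  0.19 -0.09  1.92 -0.94  1.19  0.43] p [525.4 141.2 483.5] F [ 0.9 -0.8 -0. ] w 0.999 g 0.0
[[0.044, 0.993, 0.106], [0.646, -0.109, 0.756], [0.762, 0.035, -0.646]]
15.75 q [ 0.5   0.34  0.09  1.7  -0.79  1.58  0.69] p [ 523.1 -127.9  483.5] F [0.3 0.  0.5] w 0.997 g 0.0
[[0.044, 0.993, 0.105], [0.646, -0.109, 0.755], [0.762, 0.035, -0.647]]
```

```bash
cat > snap.py <<'E'
import sys,cv2,numpy as np
from cell import get_obs, eyes
n=sys.argv[1];o=get_obs();f=eyes.grab_frame("wrist")
T=np.eye(4);T[:3,:3]=o["tcp_rot"];T[:3,3]=o["position"];C=T@f["tool_from_camera"]
R=C[:3,:3].T;np.savez(n+".npz",K=f["K"],R=R,t=-R@C[:3,3])
cv2.imwrite(f"pics/{n}.png",cv2.resize(f["frame"],(800,600),interpolation=cv2.INTER_CUBIC)[:,:,::-1])
E
python3 snap.py w1
```

```text
(no output)
```

View pics/w1.png

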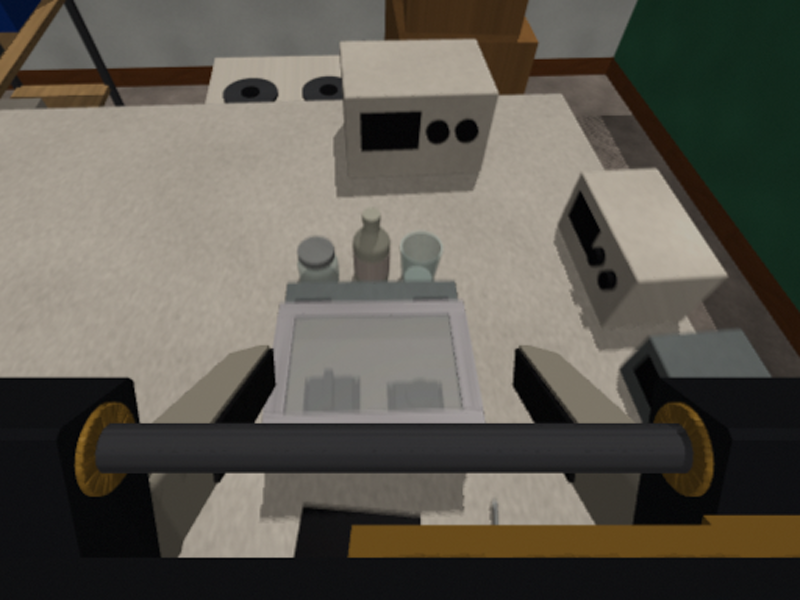

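The wrist view shows both cartridges through the window. The left one, with a thin post at (327,375), is the finned one, so it is on tester +y. The lid's rear corners are near (279,303) and (466,302). I'll add this view to the fit.

```bash
sed -i 's/^L=\[/L=[("w1",(0,130,10),(279,303)),("w1",(0,-130,10),(466,302)),("w1",(225,-130,10),(483,414)),/' fit.py; python3 fit.py; python3 - <<'E'
from h import *
from scipy.optimize import least_squares
# w1-only check: rear edge at z=102
for uv in [(279,303),(466,302)]: print(back("w1",uv,102).round(1))
for z in (102,115,125): print(z,back("w1",(483,414),z).round(1))
for uv in [(251,281),(458,270)]:
  for z in(92,103,115): print('side',uv,z,back("side",uv,z).round(1))
for uv in [(355,329)]:
  for z in(92,103,115): print('scene',uv,z,back("scene",uv,z).round(1))
E
```

```text
[5.31334955e+02 8.16226237e+01 1.50239859e+00 1.17896614e-01] 702.5328465587397
[[-0.7 -5.9]
 [-5.4 -7.2]
 [ 6.  29.3]
 [-2.3  3. ]
 [-5.8 -4.8]
 [ 6.1  0.3]
 [ 3.  -1. ]
 [ 1.5 -5.1]
 [-1.5  0.6]
 [ 1.   1. ]
 [-2.7 -2.3]
 [ 0.7 -6.1]
 [-1.5  2.1]
 [ 0.7 -5.5]
 [ 1.6  4.9]
 [ 2.6  6.8]
 [-1.1 -2.9]
 [-0.4 -8.1]]
[409.8 181.  102. ]
[673.2 160.4 102. ]
102 [660.8  -5.5 102. ]
115 [657.2 -10.2 115. ]
125 [654.4 -13.8 125. ]
side (251, 281) 92 [394.8   5.7  92. ]
side (251, 281) 103 [395.4 -12.8 103. ]
side (251, 281) 115 [396. -33. 115.]
side (458, 270) 92 [660.2 -21.6  92. ]
side (458, 270) 103 [655.1 -39.5 103. ]
side (458, 270) 115 [649.6 -59.1 115. ]
scene (355, 329) 92 [631.6 -47.6  92. ]
scene (355, 329) 103 [640.  -47.9 103. ]
scene (355, 329) 115 [649.2 -48.3 115. ]
```

```bash
 python3 -m crank '[{"claw":1,"tx":-33.5,"ty":-1.5,"tz":28.5,"turn":0},{"claw":1,"tx":-33.5,"ty":-1.5,"tz":28.5,"turn":0},{"claw":1,"tx":-33.5,"ty":-1.5,"tz":28.5,"turn":0},{"claw":1,"tx":-33.5,"ty":-1.5,"tz":28.5,"turn":0},{"claw":1,"tx":-33.5,"ty":-1.5,"tz":28.5,"turn":0},{"claw":1,"tx":-33.5,"ty":-1.5,"tz":28.5,"turn":0},{"claw":1,"tx":-33.5,"ty":-1.5,"tz":28.5,"turn":0},{"claw":1,"tx":-33.5,"ty":-1.5,"tz":28.5,"turn":0},{"claw":1,"tx":0,"ty":0,"tz":0,"turn":0}]' 10 >/dev/null; python3 s.py; python3 snap.py w2
```

```text
16.7 q [ 0.55  0.77  0.02  2.   -0.93  1.07  1.22] p [ 521.7 -124.4  126.8] F [ 0.2 -0.4  1.1] w 0.276 g 0.0
[[0.049, 0.994, 0.1], [0.643, -0.108, 0.758], [0.764, 0.027, -0.645]]
```

View pics/w2.png

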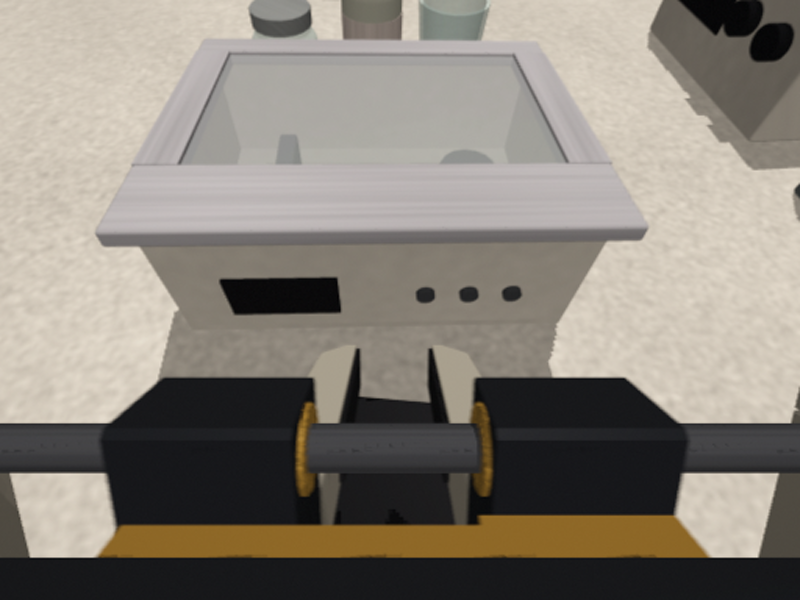

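Clear view: the lip runs from (98,234) to (647,229), the rear edge from (205,40) to (540,42), the fin is at (288,150) and the knob at (467,157). I'll fit from this view alone.

```bash
cat > fit2.py <<'E'
from h import *
L=[((225,130,10),(98,235)),((225,-130,10),(647,229)),((225,130,0),(105,245)),((225,-130,0),(641,239)),((0,130,10),(205,40)),((0,-130,10),(540,42))]
B=[((-100,130,0),(188,329)),((-100,-130,0),(556,324))]
res=lambda q:np.ravel([proj("w2",W(q,lid(*P,q[3])))[0]-p for P,p in L]+[proj("w2",W(q,P))[0]-p for P,p in B])
s=least_squares(res,[532,75,1.49,.06],x_scale=[10,10,.1,.1]);print(s.x.round(4));print(s.fun.reshape(-1,2).round(1))
np.save("q2.npy",s.x);q=s.x
print('lip',W(q,lid(225,0,0,q[3])).round(1),'hinge',W(q,(100,0,92)).round(1))
for uv in((288,136),): print('fin top',back("w2",uv,85).round(1),(Rz(q[2]).T@(back("w2",uv,85)-[q[0],q[1],0])).round(1))
E
python3 fit2.py
```

```text
[5.337374e+02 7.836930e+01 1.498800e+00 8.800000e-02]
[[-3.  -3. ]
 [ 1.6 -1.2]
 [-0.   3. ]
 [-1.3  4.1]
 [ 0.6 -2.2]
 [-3.1 -0.8]
 [ 5.5 -0.5]
 [ 0.9 -1.5]]
lip [524.8 -45.4 111.8] hinge [540.9 178.1  92. ]
fin top [473.9  83.6  85. ] [ 0.9 60.1 85. ]
```

Box at (534,78), yaw 1.50, lid at 0.09 rad, lip at z≈112, fin at tester y=+60. Moving the closed fingertips under the lip.

```bash
cat > k.py <<'E'
from h import *
from cell import get_obs
o=get_obs();q=np.load("q2.npy");R=Rz(q[2]).T@o["tcp_rot"];P=Rz(q[2]).T@(o["position"]-[q[0],q[1],0])
C=P+14*R[:,2]+7.5*R[:,0]; v=C-np.array([100,0,92])
print(round(o["time_s"],2),"TCP",P.round(1),"corner",C.round(1),"corner-angle deg",np.degrees(np.arctan2(v[2],-v[0])).round(1),"d",np.hypot(v[0],v[2]).round(1),"Ft",(Rz(q[2]).T@o["wrist_force"]).round(1),"w",round(o["gripper_width"],3),"g",round(o["grasp_force"],1),"q",o["joint_positions"].round(2))
import sys
if len(sys.argv)>1:
    D=np.array([float(v) for v in sys.argv[1:4]]); print("delta",(D-P).round(1),"tool",(R.T@(D-P)).round(1))
    
E
python3 -m crank '[{"claw":1,"tx":2,"ty":-1,"tz":23,"turn":0},{"claw":1,"tx":2,"ty":-1,"tz":23,"turn":0},{"claw":1,"tx":10.5,"ty":-0.5,"tz":11,"turn":0},{"claw":1,"tx":10.5,"ty":-0.5,"tz":11,"turn":0},{"claw":1,"tx":0,"ty":0,"tz":0,"turn":0}]' >/dev/null; python3 k.py -135 0 102
```

```text
17.25 TCP [-134.7   -5.2  108.3] corner [-119.2   -5.8  105. ] corner-angle deg 3.4 d 219.5 Ft [-0.4  0.2 -0.3] w 0.006 g 0.0 q [ 0.52  0.78 -0.11  2.08 -1.01  0.92  1.24]
delta [-0.3  5.2 -6.3] tool [-5.  -5.4  3.6]
```

```bash
python3 -m crank '[{"claw":1,"tx":6,"ty":0,"tz":-5,"turn":0},{"claw":1,"tx":6,"ty":0,"tz":-5,"turn":0},{"claw":1,"tx":6,"ty":0,"tz":-5,"turn":0},{"claw":1,"tx":0,"ty":0,"tz":0,"turn":0}]' >/dev/null; python3 k.py; python3 -m crank '[{"claw":1,"tx":14,"ty":0,"tz":-7,"turn":0},{"claw":1,"tx":14,"ty":0,"tz":-7,"turn":0}]'>/dev/null; python3 k.py -117.7 -5 164.5
```

```text
17.65 TCP [-136.4   -4.2  130.5] corner [-120.9   -4.9  127.2] corner-angle deg 9.0 d 223.7 Ft [-2.1 -0.6 -0.5] w 0.006 g 0.9 q [ 0.52  0.74 -0.1   2.07 -1.    0.95  1.2 ]
17.85 TCP [-129.5   -3.9  159.7] corner [-113.9   -4.6  156.4] corner-angle deg 16.7 d 223.4 Ft [-1.6 -4.8 -7.2] w 0.005 g 3.0 q [ 0.5   0.69 -0.09  2.07 -0.98  0.98  1.15]
delta [11.8 -1.1  4.8] tool [11.3  0.8  5.9]
```

```bash
python3 -m crank '[{"claw":1,"tx":10,"ty":0,"tz":0,"turn":0},{"claw":1,"tx":10,"ty":0,"tz":0,"turn":0},{"claw":1,"tx":10,"ty":0,"tz":0,"turn":0}]' >/dev/null; python3 k.py;  python3 -m crank '[{"claw":1,"tx":11.5,"ty":0,"tz":-1.5,"turn":0},{"claw":1,"tx":11.5,"ty":0,"tz":-1.5,"turn":0},{"claw":1,"tx":11.5,"ty":0,"tz":-1.5,"turn":0},{"claw":1,"tx":11.5,"ty":0,"tz":-1.5,"turn":0}]' >/dev/null; python3 k.py -22 -3 279.8
```

```text
18.15 TCP [-110.6   -3.5  182.8] corner [-95.1  -4.2 179.4] corner-angle deg 24.1 d 213.7 Ft [-10.1  -1.1  -2.8] w 0.008 g 3.9 q [ 0.48  0.65 -0.1   2.08 -0.99  0.98  1.11]
18.55 TCP [-84.1  -3.  222. ] corner [-68.6  -3.7 218.7] corner-angle deg 36.9 d 210.9 Ft [-2.1 -3.  -7.6] w 0.002 g 2.9 q [ 0.45  0.58 -0.11  2.09 -0.99  1.    1.03]
delta [62.1 -0.  57.8] tool [84.3 -0.4  9.9]
```

```bash
python3 -m crank '[{"claw":1,"tx":12,"ty":0,"tz":0.7,"turn":0},{"claw":1,"tx":12,"ty":0,"tz":0.7,"turn":0},{"claw":1,"tx":12,"ty":0,"tz":0.7,"turn":0},{"claw":1,"tx":12,"ty":0,"tz":0.7,"turn":0},{"claw":1,"tx":10,"ty":0,"tz":2.5,"turn":0},{"claw":1,"tx":10,"ty":0,"tz":2.5,"turn":0},{"claw":1,"tx":7,"ty":0,"tz":2,"turn":0},{"claw":1,"tx":0,"ty":0,"tz":0,"turn":0}]' >/dev/null; python3 k.py -21 -3 278; python3 - <<'E'
from cell import eyes
import cv2
f=eyes.grab_frame("side");cv2.imwrite("pics/s3.png",cv2.resize(cv2.resize(f["frame"],(800,600),interpolation=cv2.INTER_CUBIC)[60:400,150:550],None,fx=1.5,fy=1.5)[:,:,::-1])
E
```

```text
19.35 TCP [-26.1  -2.3 273.4] corner [-10.5  -2.9 270.1] corner-angle deg 58.2 d 209.7 Ft [-0.2  0.2 -0.3] w 0.004 g 0.3 q [ 0.39  0.48 -0.17  2.09 -1.01  0.99  0.9 ]
delta [ 5.1 -0.7  4.6] tool [6.7 0.7 1. ]
```

View pics/s3.png

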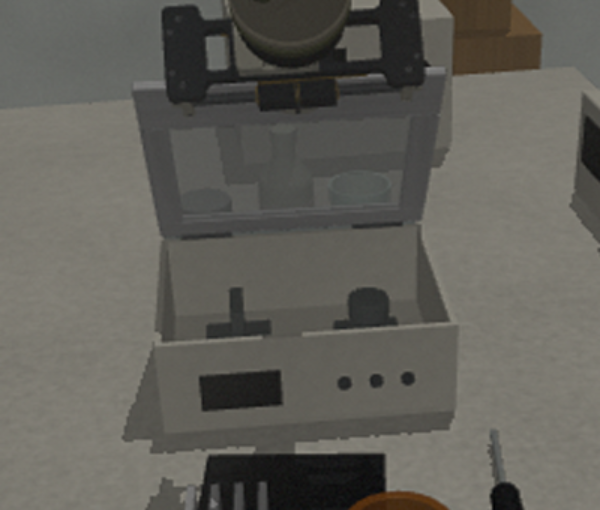

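The lid stands close to 60°, with its lip corners at about (135,85) and (445,68) in the crop. The fin is at (237,300) and the knob at (368,305), both seated. Next I measure the lid angle.

```bash
python3 - <<'E'
from h import *
q=np.load("q2.npy")
for h in (0,10):
  for a in (56,58,60,62,64):
    P=[proj("side",W(q,lid(225,y,h,np.radians(a))))[0] for y in(130,-130)]
    print(h,a,[(((p-[150,60])*1.5).round(0)).tolist() for p in P], end=' | ')
    print()
print([((proj("side",W(q,p))[0]-[150,60])*1.5).round(0).tolist() for p in[(-100,130,90),(-100,-130,90),(-100,130,0),(-100,-130,0),(100,130,92),(100,-130,92)]])
E
```

```text
0 56 [[134.0, 98.0], [451.0, 82.0]] | 
0 58 [[134.0, 90.0], [450.0, 75.0]] | 
0 60 [[133.0, 83.0], [448.0, 67.0]] | 
0 62 [[133.0, 76.0], [447.0, 60.0]] | 
0 64 [[133.0, 68.0], [446.0, 53.0]] | 
10 56 [[133.0, 88.0], [449.0, 72.0]] | 
10 58 [[133.0, 81.0], [448.0, 65.0]] | 
10 60 [[133.0, 73.0], [447.0, 58.0]] | 
10 62 [[133.0, 66.0], [445.0, 51.0]] | 
10 64 [[133.0, 60.0], [444.0, 45.0]] | 
[[155.0, 344.0], [460.0, 323.0], [166.0, 431.0], [457.0, 408.0], [163.0, 236.0], [424.0, 220.0]]
```

```bash
python3 -m crank '[{"claw":1,"tx":4,"ty":0,"tz":1.3,"turn":0},{"claw":1,"tx":4,"ty":0,"tz":1.3,"turn":0},{"claw":1,"tx":0,"ty":0,"tz":0,"turn":0}]' >/dev/null; python3 k.py; python3 -m crank '[{"claw":1,"tx":-5,"ty":0,"tz":-20,"turn":0},{"claw":1,"tx":-5,"ty":0,"tz":-40,"turn":0},{"claw":0.55,"tx":-10,"ty":0,"tz":-48,"turn":0},{"claw":0.55,"tx":-10,"ty":0,"tz":-48,"turn":0},{"claw":0.55,"tx":0,"ty":0,"tz":0,"turn":0}]' >/dev/null; python3 k.py 0 60 80; python3 snap.py w4
python3 - <<'E'
import cv2
from cell import eyes
f=eyes.grab_frame("side");a=cv2.resize(cv2.resize(f["frame"],(800,600),interpolation=cv2.INTER_CUBIC)[60:400,150:550],None,fx=1.5,fy=1.5)[:300,:,::-1]
cv2.imwrite("pics/s4.png",a)
import numpy as np
b=cv2.imread("pics/w4.png");cv2.imwrite("pics/c4.png",np.hstack([cv2.resize(b,(400,300)),cv2.resize(a,(400,200+100))]))
E
```

```text
19.7 TCP [-20.3  -2.5 276.7] corner [ -4.8  -3.2 273.4] corner-angle deg 60.0 d 209.5 Ft [-3.3  1.6 -0.9] w 0.004 g 1.5 q [ 0.38  0.48 -0.18  2.09 -1.01  0.98  0.89]
20.2 TCP [-164.2    3.2  356.7] corner [-148.7    2.4  353.4] corner-angle deg 46.4 d 360.8 Ft [-0.5 -0.5 -0.4] w 0.216 g 0.0 q [ 0.55  0.42 -0.07  1.91 -0.81  1.29  0.82]
delta [ 164.2   56.8 -276.7] tool [-104.   -74.   300.8]
```

View pics/c4.png

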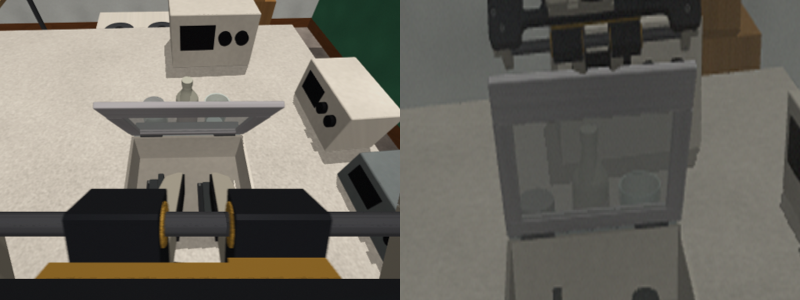

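Lid now at about 59–60°, and I've backed away. Going to the pre-grasp pose over the fin, to look once from close by.

```bash
python3 -m crank '[{"claw":0.55,"tx":-17.5,"ty":-11.7,"tz":34,"turn":0},{"claw":0.55,"tx":-17.5,"ty":-11.7,"tz":34,"turn":0},{"claw":0.55,"tx":-17.5,"ty":-11.7,"tz":34,"turn":0},{"claw":0.55,"tx":-17.5,"ty":-11.7,"tz":34,"turn":0},{"claw":0.55,"tx":-17.5,"ty":-11.7,"tz":34,"turn":0},{"claw":0.55,"tx":-17.5,"ty":-11.7,"tz":34,"turn":0},{"claw":0.55,"tx":0,"ty":0,"tz":0,"turn":0}]' >/dev/null; python3 k.py 3.8 60 77; python3 s.py; python3 snap.py w5
```

```text
21.0 TCP [-64.3  68.  138.4] corner [-48.8  67.4 135.2] corner-angle deg 16.2 d 154.9 Ft [-0.5  0.4 -0. ] w 0.45 g 0.0 q [ 0.67  0.72 -0.42  2.27 -1.04  0.69  1.2 ]
delta [ 68.1  -8.  -61.4] tool [-3.5  4.2 91.9]
21.0 q [ 0.67  0.72 -0.42  2.27 -1.04  0.69  1.2 ] p [461.3  19.1 138.4] F [-0.5 -0.4 -0. ] w 0.45 g 0.0
[[0.046, 0.994, 0.096], [0.639, -0.103, 0.762], [0.768, 0.026, -0.64]]
```

View pics/w5.png

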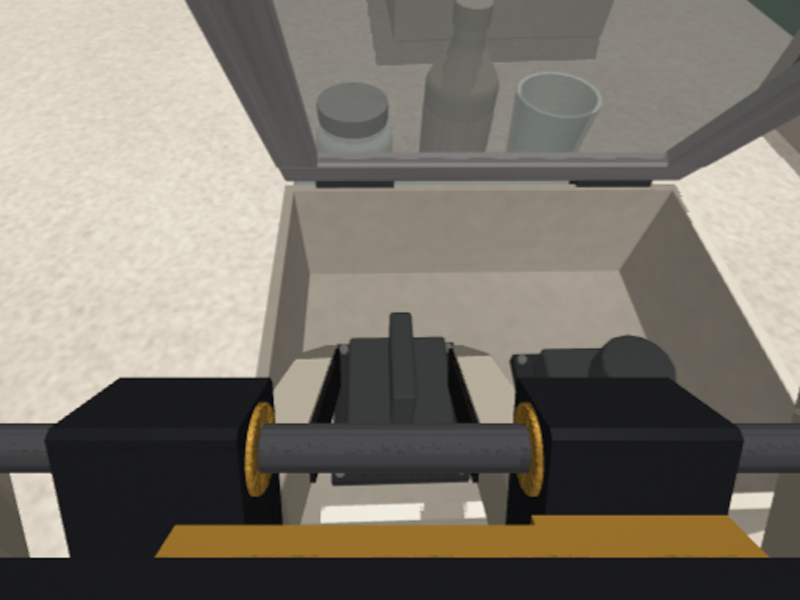

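The fin stands between the fingers: its top far end is at (400,315) and its near end at about (403,397).

```bash
python3 - <<'E'
from h import *
q=np.load("q2.npy")
for uv in((400,314),(403,397)): print((Rz(q[2]).T@(back("w5",uv,85)-[q[0],q[1],0])).round(1))
E
```

```text
[ 0.6 59.9 85. ]
[-47.2  60.4  85. ]
```

```bash
python3 k.py -10 60 78 | tail -1;  python3 -m crank '[{"claw":0.55,"tx":-3,"ty":1.2,"tz":18,"turn":0},{"claw":0.55,"tx":-3,"ty":1.2,"tz":18,"turn":0},{"claw":0.55,"tx":-3,"ty":1.2,"tz":18,"turn":0},{"claw":0.55,"tx":0,"ty":0,"tz":0,"turn":0}]' >/dev/null; python3 k.py -10 60 78
```

```text
delta [ 56.2  -6.3 -62. ] tool [-11.5   2.7  83.1]
21.45 TCP [-32.8  57.9  98.8] corner [-17.3  57.2  95.5] corner-angle deg 1.7 d 117.3 Ft [ 0.1 -0.2  0.6] w 0.45 g 0.0 q [ 0.74  0.85 -0.65  2.28 -1.04  0.46  1.16]
delta [ 22.8   2.1 -20.8] tool [-1.2 -3.6 30.7]
```

```bash
python3 -m crank '[{"claw":0.55,"tx":-0.5,"ty":-1,"tz":10,"turn":0},{"claw":0.55,"tx":-0.5,"ty":-1,"tz":10,"turn":0},{"claw":0.55,"tx":-0.5,"ty":-1,"tz":10,"turn":0},{"claw":0.55,"tx":0,"ty":0,"tz":0,"turn":0}]' >/dev/null; python3 k.py -10 60 78;python3 s.py|tail -1
```

```text
21.85 TCP [-11.4  59.7  78.5] corner [ 4.1 59.  75.2] corner-angle deg -10.0 d 97.4 Ft [-0.2  0.8  0.3] w 0.451 g 0.0 q [ 0.77  0.93 -0.77  2.29 -1.04  0.32  1.15]
delta [ 1.4  0.3 -0.5] tool [ 0.5 -0.4  1.4]
[[0.045, 0.994, 0.103], [0.645, -0.107, 0.756], [0.763, 0.032, -0.646]]
```

```bash
python3 -m crank '[{"claw":0.8,"tx":0,"ty":0,"tz":0,"turn":0},{"claw":1,"tx":0,"ty":0,"tz":0,"turn":0},{"claw":1,"tx":0,"ty":0,"tz":0,"turn":0},{"claw":1,"tx":0,"ty":0,"tz":0,"turn":0},{"claw":1,"tx":0,"ty":0,"tz":0,"turn":0}]' 40 >/dev/null; python3 k.py
```

```text
22.35 TCP [-11.5  61.2  78.4] corner [ 4.  60.6 75.1] corner-angle deg -10.0 d 97.5 Ft [-4.5  4.   3.2] w 0.133 g 40.1 q [ 0.77  0.93 -0.77  2.3  -1.03  0.32  1.15]
```

```bash
python3 -m crank '[{"claw":1,"tx":0.75,"ty":0,"tz":-0.65,"turn":0},{"claw":1,"tx":0,"ty":0,"tz":0,"turn":0}]' >/dev/null; python3 k.py;python3 -m crank '[{"claw":1,"tx":0.75,"ty":0,"tz":-0.65,"turn":0},{"claw":1,"tx":0,"ty":0,"tz":0,"turn":0}]' >/dev/null; python3 k.py
```

```text
22.55 TCP [-11.6  61.2  78.9] corner [ 3.9 60.6 75.5] corner-angle deg -9.7 d 97.5 Ft [-1.8  4.7 -3.5] w 0.129 g 39.9 q [ 0.77  0.93 -0.77  2.3  -1.03  0.32  1.15]
22.75 TCP [-11.7  61.2  79.5] corner [ 3.9 60.5 76.2] corner-angle deg -9.3 d 97.4 Ft [ 0.5  5.3 -7.7] w 0.13 g 39.8 q [ 0.77  0.93 -0.77  2.3  -1.03  0.32  1.15]
```

```bash
python3 -m crank '[{"claw":1,"tx":0.75,"ty":0,"tz":-0.65,"turn":0},{"claw":1,"tx":0.15,"ty":0,"tz":-0.13,"turn":0},{"claw":1,"tx":0,"ty":0,"tz":0,"turn":0}]' >/dev/null; python3 k.py
```

```text
23.05 TCP [-11.7  61.2  80.4] corner [ 3.8 60.6 77.1] corner-angle deg -8.8 d 97.3 Ft [  2.4   5.4 -12. ] w 0.132 g 39.7 q [ 0.77  0.93 -0.77  2.3  -1.03  0.32  1.15]
```

```bash
python3 -m crank '[{"claw":1,"tx":0.3,"ty":0,"tz":-0.26,"turn":0},{"claw":1,"tx":0,"ty":0,"tz":0,"turn":0}]' >/dev/null; python3 k.py; python3 -m crank '[{"claw":1,"tx":0,"ty":0,"tz":0,"turn":0},{"claw":1,"tx":0,"ty":0,"tz":0,"turn":0},{"claw":1,"tx":0,"ty":0,"tz":0,"turn":0},{"claw":1,"tx":0,"ty":0,"tz":0,"turn":0}]' >/dev/null; python3 k.py
```

```text
23.25 TCP [-11.7  61.2  80.7] corner [ 3.8 60.6 77.3] corner-angle deg -8.7 d 97.3 Ft [  3.2   5.2 -13.3] w 0.134 g 39.7 q [ 0.77  0.92 -0.76  2.3  -1.03  0.32  1.15]
23.65 TCP [-11.7  61.2  80.6] corner [ 3.8 60.5 77.3] corner-angle deg -8.7 d 97.3 Ft [  2.9   4.  -13. ] w 0.132 g 39.7 q [ 0.77  0.92 -0.76  2.3  -1.03  0.32  1.15]
```

```bash
python3 -m crank '[{"claw":1,"tx":0.18,"ty":0,"tz":-0.15,"turn":0},{"claw":1,"tx":0,"ty":0,"tz":0,"turn":0},{"claw":1,"tx":0,"ty":0,"tz":0,"turn":0},{"claw":1,"tx":0,"ty":0,"tz":0,"turn":0},{"claw":1,"tx":0,"ty":0,"tz":0,"turn":0},{"claw":1,"tx":0,"ty":0,"tz":0,"turn":0}]' >/dev/null; python3 k.py; python3 -m crank '[{"claw":1,"tx":-0.5,"ty":0,"tz":0.43,"turn":0},{"claw":1,"tx":-0.5,"ty":0,"tz":0.43,"turn":0},{"claw":1,"tx":-0.5,"ty":0,"tz":0.43,"turn":0},{"claw":1,"tx":-0.5,"ty":0,"tz":0.43,"turn":0},{"claw":1,"tx":0,"ty":0,"tz":0,"turn":0}]' >/dev/null; python3 k.py
```

```text
24.25 TCP [-11.7  61.2  80.8] corner [ 3.8 60.5 77.4] corner-angle deg -8.6 d 97.3 Ft [  3.5   5.4 -14.6] w 0.132 g 39.7 q [ 0.77  0.92 -0.76  2.3  -1.03  0.32  1.15]
24.75 TCP [-11.6  61.2  78.9] corner [ 3.9 60.5 75.6] corner-angle deg -9.7 d 97.5 Ft [-2.5  5.8 -4.4] w 0.131 g 39.9 q [ 0.77  0.93 -0.77  2.3  -1.03  0.32  1.15]
```

```bash
python3 -m crank '[{"claw":1,"tx":-0.5,"ty":0,"tz":0.43,"turn":0},{"claw":1,"tx":-0.4,"ty":0,"tz":0.35,"turn":0},{"claw":1,"tx":0,"ty":0,"tz":0,"turn":0}]' >/dev/null; python3 k.py; python3 -m crank '[{"claw":0.85,"tx":0,"ty":0,"tz":0,"turn":0},{"claw":0.6,"tx":0,"ty":0,"tz":0,"turn":0},{"claw":0.55,"tx":0,"ty":0,"tz":0,"turn":0},{"claw":0.55,"tx":0,"ty":0,"tz":0,"turn":0}]' >/dev/null; python3 k.py
```

```text
25.05 TCP [-11.5  61.2  78.4] corner [ 4.1 60.5 75.1] corner-angle deg -10.0 d 97.4 Ft [-6.5  7.1  3. ] w 0.131 g 40.1 q [ 0.77  0.93 -0.77  2.3  -1.03  0.32  1.15]
25.45 TCP [-11.4  58.8  78.4] corner [ 4.1 58.1 75.1] corner-angle deg -10.0 d 97.4 Ft [-0.7  0.1 -0.2] w 0.359 g 0.0 q [ 0.77  0.93 -0.77  2.29 -1.03  0.32  1.15]
```

```bash
python3 -m crank '[{"claw":0.55,"tx":0,"ty":-0.5,"tz":-10,"turn":0},{"claw":0.55,"tx":2,"ty":0,"tz":-20,"turn":0},{"claw":0.55,"tx":2,"ty":0,"tz":-30,"turn":0},{"claw":0.55,"tx":2,"ty":0,"tz":-40,"turn":0},{"claw":0.55,"tx":0,"ty":0,"tz":-40,"turn":0},{"claw":0.55,"tx":0,"ty":0,"tz":-40,"turn":0},{"claw":0.55,"tx":0,"ty":0,"tz":0,"turn":0},{"claw":0.55,"tx":0,"ty":0,"tz":0,"turn":0}]' >/dev/null; python3 k.py; python3 - <<'E'
from cell import eyes
import cv2
f=eyes.grab_frame("side");cv2.imwrite("pics/s6.png",cv2.resize(cv2.resize(f["frame"],(800,600),interpolation=cv2.INTER_CUBIC)[60:400,150:550],None,fx=1.5,fy=1.5)[:,:,::-1])
E
```

```text
26.25 TCP [-145.    68.5  199.3] corner [-129.5   67.8  196. ] corner-angle deg 24.4 d 252.0 Ft [-0.1 -0.4  1.1] w 0.452 g 0.0 q [ 0.89  0.63 -0.53  2.16 -0.74  0.84  0.94]
```

View pics/s6.png

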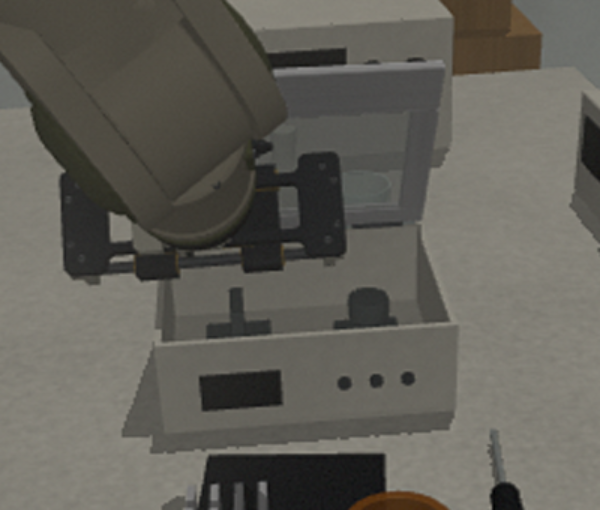

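The fin and knob are where they were, at (237,300) and (368,305). The lid's right corner is at (445,63), about 59–60°, and the arm is clear. Handing in.

```bash
python3 -c "
from cell import workorder
print(workorder.job_done())"
```

```text
the job is handed in; nothing more can be done
None
```

The job is handed in: the lid stands at about 59–60°, and the finned cartridge held under a tug of 13–14.6 N for about 1 s (longer than the half second asked), then was eased home and let go. The knobbed cartridge still looks seated, nothing loose was touched, and it took about 26 s of the 64 s.

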